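Set the rip fence of the stone saw and lay the tile against it

ROBOT

A 6-joint arm with a two-finger parallel gripper is mounted at the origin on a cart in front of the work surface, level with it; the furniture and walls round the work are solid. World frame = base frame: x ahead of the robot, y to its left, z up, the work surface at z = 0. Lengths are in mm, angles in degrees, forces in N, time in s.
With the tool pointing down it reaches from about 300 to 850 mm from the base axis. Payload 4.2 kg.
Tool frame: the origin (TCP) lies midway between the tips of the shut fingers; the grasp point (between the pads) lies 19 mm behind it; z points along the fingers, y is the line along which they close (so a half turn about z gives the same grasp; the last joint's range is limited). The gripper opens to 91 mm and grips with 3 to 60 N. Pads are 32 mm wide; open, the fingers measure 118 mm over their backs; the gripper's body (76 mm by 178 mm) begins 60 mm behind the grasp point.
Start: joints at [-44.347, 18.312, 89.639, -0, 72.044, -1.146], TCP at [419.162, -393.633, 213.976] pointing down, gripper open.
Joint ranges: [-177.97, 177.97], [-48.28, 115.42], [12.27, 149.76], [-77.06, 257.06], [2.81, 150.46], [-146.56, 146.56]. Speed limits (degrees/s): [147.25, 147.25, 180, 180, 180, 180].

INTERFACE

Orientations are given as [roll, pitch, yaw] about the fixed x, y, z axes, in that order (R = Rz(yaw) Ry(pitch) Rx(roll)).
In Python, from workcell import env gives the robot as it stands.
- The arm moves only by the shell command python3 drive.py 'ROWS' [OPENING] [FORCE]. ROWS is 1 to 8 rows, parted by a bar, with the numbers parted by spaces; each row has 6 numbers: dx, dy, dz in mm, then a rotation vector rx, ry, rz in degrees; each row shifts and turns the commanded pose from where the row before left it, along the tool's axes as they then stand; what a row does not reach is not made up. A row lasts 1/10 s, in which the tool goes at most 50 mm and 8.59 degrees, less where a joint would pass 70% of its speed; a pose out of reach is approached as far as the arm can. OPENING is the finger opening in mm, set as the command begins (- or left out keeps the last). The fingers move at their own pace and stop on an object; FORCE is the grip in N (left out, the last holds). Time passes only in rows, so rows that do not move let the fingers close. It prints the time, the measured TCP pose, the force, the opening and the grip force at its end. Input that does not fit is refused with a message, and nothing moves.
- env.state(): the state, without advancing time (a new reading comes with each control period).
- env.grab_frame(name): name is "side" or "top" or "wrist"; returns the picture (420x560x3 uint8, blue, green, red); there is no depth.
- env.camera_model(name): a dict with "fx", "fy", "cx", "cy" (pixels), "D" ([k1, k2, p1, p2, k3] as OpenCV has them; the pictures are not rectified), "T" (4x4, takes a point from camera to world coordinates). Camera axes: x right, y up, looking along -z (the intrinsics and any distortion apply to the point x, -y, -z); pixel columns grow to the right and rows downward; lengths in mm; the calibration is good to about 2 mm. A picture is of the moment at which its call begins: read the wrist's pose just before it. camera_model takes no time and is no camera call; for the wrist camera it gives the pose at the moment of the call.
- env.job_done(): hands the job in; it is judged then, once.
The state is a dict: "time_s": time; "qpos": joint angles; "qvel": joint speeds; "effort": joint torques, N m; "ee_pos": TCP position; "ee_rot": TCP orientation; "force": force on the tool from outside, world axes, zero at the start; "torque": the same for the moment, N m; "gripper_width": finger opening in mm; "gripper_force": force on a finger pad.
Only numpy, scipy, OpenCV 4.12 (cv2) and the standard library are available. Lean on these libraries where they do the work, as an engineer would, in place of code of your own. Each camera call takes 0.05 s, during which the arm holds its last target. There are 200 camera calls.

TASK

Turn the star wheel of the bench saw until the fence's index stands exactly on the scale's 50 mm line, the longest line between it and the blade. Then slide the loose stone tile sideways over the saw table until its edge lies flush along the fence, gently and without pushing it into the blade, and leave it there ready for the cut. Keep the gripper off the blade and do not disturb the tape measure or the oil bottle.

Things in the scene. Friction and masses are not known exactly. Their poses are not given: they have to be found in the camera images.
- saw: Low bench saw for stone tile, fixed on the bench; origin below its table at bench height; x = feed direction, away from the operator; y = left; z up. The flat table top is 90 mm above the origin, x -170..+150, y -170..+170 mm. The blade's plane is y = 0. Along the table's front edge runs a rail with the scale (x -194..-170), before it the bare screw (along y at x -212, z 82 mm).
- blade: Upright diamond blade, 110 mm across, 2.2 mm thick, fixed in the saw's plane y = 0; origin at its centre. It stands 28 mm out of the table from x = +14 to +110 mm of the saw; a grey guard 24 mm wide hangs over its rear at x +42..+142 mm, up to 63 mm above the table. Do not touch the blade.
- wheel_hub (a point): Centre of the star wheel on the right end of the screw, 82 mm above the bench, in the plane of its arms; axis = the saw's y; axes fixed, as the saw. Its top going to the saw's +x (clockwise seen from the right end) moves the fence towards the blade, 12 mm a turn; the other way moves it back. Stiff: 0.2 N m, 4 to 6 N at an arm; it stays where it is left, and pushing the fence does not turn it.
- index (a point): Tip of the brass index finger on the fence head, 2.5 mm above the scale, in line with the fence's working face; axes as the saw. It starts 60 to 70 mm right of the blade plane and travels with the fence along the saw's y.
- line_50 (a point): The 50 mm line of the scale on the saw's front rail: 50 mm right of the blade plane (y = -50 mm of the saw); axes as the saw. The scale is a white strip with lines every 5 mm, longer ones every 10 mm and the longest, almost across the strip, at 50 and 100 mm.
- fence_face (a point): Point on the fence's working (left) face, 75 mm in front of the saw's origin, 10 mm above the table; y is normal to the face, towards the blade; axes as the saw.
- stone: Loose sawn marble tile, 80 (x) by 90 (y) by 20 mm, 0.3 to 0.5 kg, flat on the saw table in front of the blade, its centre 20 to 60 mm left of the blade's plane, turned up to 15 degrees; origin at the centre of its underside. The side face at its own y = -45 mm is to lie along the fence. A pencilled cutting line runs along its top 50 mm from that edge.
- tape_measure: Tape measure, 39 x 76 x 58 mm, standing on the bench left of the saw; leave alone.
- oil_bottle: Oil bottle with red cap, 43 mm across, 137 mm tall, on the bench left of the saw; leave alone.
- fence: Rip fence: an aluminium bar along the saw's x, 28 mm thick, 36 mm high above the table, from x = -187 to +108 mm, with a grey head over the rail (top 112 mm above the bench) whose nut rides on the screw. It slides along the saw's y only. Origin on the plane of the working face, at bench height, 180 mm in front of the saw's origin; axes as the saw.
- wheel_top (a point): Top of the star wheel's circle, 66 mm above wheel_hub, open from above. The wheel: hub 38 mm across, four straight steel arms 90 degrees apart, 10 mm rods, each with a black ball 17 mm across centred 57 mm from the axis. Where the arms stand is not reported and varies: feel or look for them. Fingertips grip the arms: a push binds unless it follows the arm's arc. Axes fixed, as the saw.

How it is judged (in metres and radians):
On the way, in this order (a step that is already met when the one before it is completed fails the run):
1. the index stands on the 50 mm line (y of index in the frame of line_50 between -0.0015 and 0.0015 m), for 0.3 s.
2. the tile lies flush along the fence (y of stone in the frame of fence_face below 0.047 m and angle between the y axis of stone and the y axis of saw, either way round below 0.035 rad), for 0.2 s.
At the end, for the whole second after the job is handed in: The index is within 1.5 mm of the 50 mm line; the tile lies flat on the table in front of the blade (its centre 30 to 135 mm in front of the saw's origin) with its edge within 2 mm of the fence and parallel to it within 2 degrees, at rest; nothing is touched (all of step 1 and all of step 2 and y of stone in the frame of fence_face above 0.04 m and x of stone in the frame of saw between -0.135 and -0.03 m and z of stone in the frame of saw below 0.093 m and angle between stone's own z axis and vertical below 0.05 rad and linear speed of stone below 0.005 m/s).
It fails at once if the gripper or arm touches the blade (contact force between any of the arm, the fingers and blade above 1 N).
It fails at once if the tile is pushed against the blade (contact force between stone and blade above 3 N).
It fails at once if the tile is rammed against the fence (over 40 N) (contact force between stone and fence above 40 N).
It fails at once if the tape measure or oil bottle is moved more than 30 mm (distance of any of tape_measure, oil_bottle from where it was at the start of the episode above 0.03 m).
It also fails if it takes over 72 s, if anything falls off the work surface, if the arm or the gripper's body presses on something with over 40 N, if the wrist force passes 120 N, or if a joint passes its speed limit or range.

## Working session

There is one attempt and no reset: what is moved stays moved. The work goes in short steps, Python scripts to look and compute and a shell command to move; the robot and the scene stay as the last step left them, time stands still between calls to the robot, and variables do not carry over. Pictures are saved under pics/ and viewed, at most 10 in all, crops included, and the job is handed in when it is done.

```bash
ls; mkdir -p pics; python3 - <<'E'
from workcell import env
import cv2
s=env.state();print(s)
for n in ["side","top","wrist"]:
    m=env.camera_model(n);print(n,{k:(v.round(3).tolist() if hasattr(v,'round') and not isinstance(v,float) else v) for k,v in m.items()})
    cv2.imwrite(f"pics/{n}0.png",env.grab_frame(n))
E
```

```text
drive.py
pics
workcell.py
{'time_s': 0.0, 'qpos': array([-4.43457664e+01,  1.83521465e+01,  8.97065539e+01, -1.17341875e-03,
        7.20434004e+01, -1.14630125e+00]), 'qvel': array([-0.02862091,  0.0209386 ,  0.09486808, -0.03389691, -0.06559294,
       -0.01398241]), 'effort': array([ 1.35061753e-03, -4.12452865e+01, -2.31972402e+01,  7.29509164e-02,
        4.55916370e-02, -1.05688500e-04]), 'ee_pos': array([ 418.79312394, -393.2649436 ,  213.11421194]), 'ee_rot': array([-1.79897897e+02, -9.27173870e-04,  4.68008968e+01]), 'force': array([-0.24459688, -0.43348673, -0.30557387]), 'torque': array([-0.01344665, -0.00047502, -0.05519225]), 'gripper_force': 0.0, 'gripper_width': 91.29195867204423}
side {'fx': 430.40568822459744, 'fy': 430.40568822459744, 'cx': 283.0059304177392, 'cy': 204.8331086245467, 'D': [-0.003, 0.0, 0.0, 0.0, 0.0], 'T': [[-0.531, -0.418, 0.737, 1458.157], [0.847, -0.277, 0.454, 513.892], [0.015, 0.865, 0.502, 690.575], [0.0, 0.0, 0.0, 1.0]]}
top {'fx': 521.1866662923209, 'fy': 521.1866662923209, 'cx': 278.80602500805395, 'cy': 215.82827833682637, 'D': [0.036, 0.0, 0.0, 0.0, 0.0], 'T': [[-0.056, 0.977, -0.207, 312.684], [-0.998, -0.054, 0.015, 17.168], [0.004, 0.208, 0.978, 1532.889], [0.0, 0.0, 0.0, 1.0]]}
wrist {'fx': 301.80551022666884, 'fy': 301.80551022666884, 'cx': 280.539295281888, 'cy': 209.85873942938554, 'D': [-0.047, 0.0, 0.0, 0.0, 0.0], 'T': [[0.729, 0.655, 0.199, 474.717], [-0.685, 0.698, 0.211, -333.876], [-0.0, -0.29, 0.957, 383.775], [0.0, 0.0, 0.0, 1.0]]}
```
```bash
python3 - <<'E'
import cv2
a=cv2.imread("pics/top0.png");b=cv2.imread("pics/wrist0.png")
cv2.imwrite("pics/top0b.png",cv2.resize(a[60:360,80:480],None,fx=2,fy=2,interpolation=cv2.INTER_CUBIC))
E
```

View pics/top0b.png

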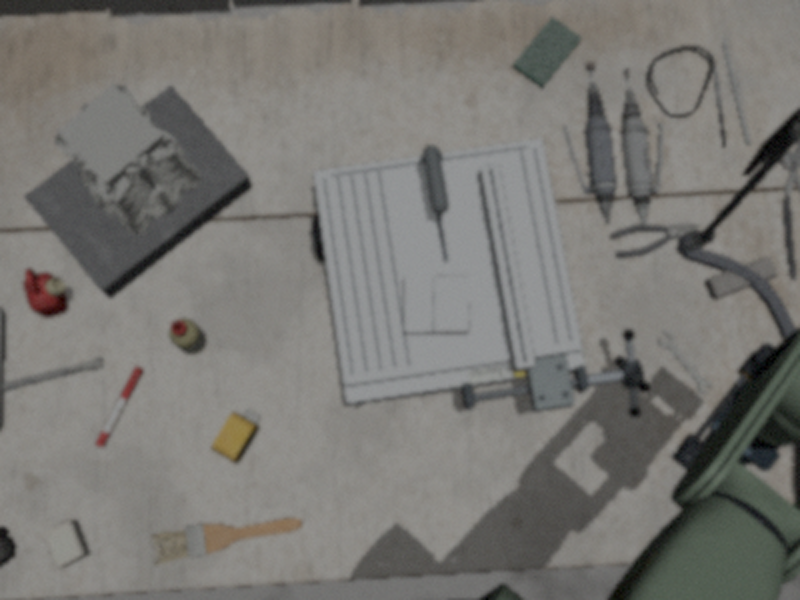

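View pics/wrist0.png

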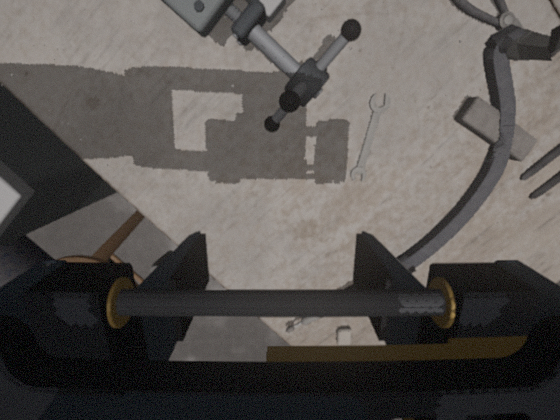

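Top view: the saw's table corners are at crop (316,175), (541,142), (578,350) and (345,383), the tile's near edge at (404-468,331), the brass index at (519,374) and the wheel near (632,370). Wrist view: the wheel's balls are at (351,30), (289,100) and (272,124).

```bash
cat > h.py <<'E'
import numpy as np, cv2, json, os
from workcell import env
def ray(m,px):
    K=np.array([[m["fx"],0,m["cx"]],[0,m["fy"],m["cy"]],[0,0,1.]])
    u=cv2.undistortPoints(np.array([[px]],float),K,np.array(m["D"],float))[0,0]
    T=np.array(m["T"]); d=T[:3,:3]@np.array([u[0],-u[1],-1.]); return T[:3,3],d/np.linalg.norm(d)
def plane(m,px,p0,n):
    o,d=ray(m,px); return o+d*(np.dot(np.array(p0)-o,n)/np.dot(d,n))
def onz(m,px,z): return plane(m,px,[0,0,z],[0,0,1.])
def proj(m,P):
    T=np.array(m["T"]);c=T[:3,:3].T@(np.array(P,float)-T[:3,3])
    K=np.array([[m["fx"],0,m["cx"]],[0,m["fy"],m["cy"]],[0,0,1.]])
    return cv2.projectPoints(np.array([[c[0],-c[1],-c[2]]]),np.zeros(3),np.zeros(3),K,np.array(m["D"],float))[0][0,0]
def tri(rs):
    A=np.zeros((3,3));b=np.zeros(3)
    for o,d in rs:
        M=np.eye(3)-np.outer(d,d);A+=M;b+=M@o
    return np.linalg.solve(A,b)
E
python3 - <<'E'
from h import *
t=env.camera_model("top");w=env.camera_model("wrist")
f=lambda x,y:(x/2+80-.25,y/2+60-.25)
C=[onz(t,f(*p),90) for p in [(316,175),(541,142),(578,350),(345,383)]]
for c in C: print(c.round(1))
ex=(C[0]-C[3]+C[1]-C[2]);print("len x",np.linalg.norm(C[0]-C[3]),np.linalg.norm(C[1]-C[2]),"wid",np.linalg.norm(C[0]-C[1]),np.linalg.norm(C[3]-C[2]))
print("yaw x",np.degrees(np.arctan2(ex[1],ex[0])))
ey=(C[0]-C[1]+C[3]-C[2]);print("yaw y",np.degrees(np.arctan2(-ey[0],ey[1])))
print("center",np.mean(C,0))
print("index",onz(t,f(519,374),92.5).round(1), "hub",onz(t,f(632,372),82).round(1))
print("hub tri",tri([ray(t,f(632,372)),ray(w,(308,82))]))
s=cv2.imread("pics/side0.png");cv2.imwrite("pics/side0b.png",cv2.resize(s[60:360,100:500],None,fx=2,fy=2,interpolation=cv2.INTER_CUBIC))
E
```

```text
[828.6 102.4  90. ]
[ 861.  -228.6   90. ]
[ 550.1 -254.4   90. ]
[521.7  74.3  90. ]
len x 308.19227521907993 311.9910413478486 wid 332.56699315237256 329.9093077591722
yaw x 4.981407222629577
yaw y 5.27388021332326
center [690.33449654 -76.55970611  90.        ]
index [ 520.4 -168.7   92.5] hub [ 516.  -328.5   82. ]
hub tri [ 515.38399626 -327.24341172   87.46210401]
```

View pics/side0.png

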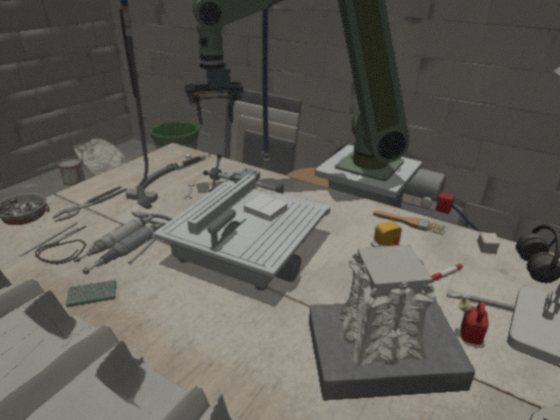

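The side view shows the saw low on the bench, with the tape and bottle off to the left and the fence and wheel towards the robot's right. Next I bring the wrist camera over the scale with the tool's y along the saw's x.

```bash
python3 - <<'E'
from h import *
w=env.camera_model("wrist"); hub=np.array([516,-328,82.]); a=np.radians(5.1)
ex=np.array([np.cos(a),np.sin(a),0]);ey=np.array([-np.sin(a),np.cos(a),0])
for p in [(351,30),(289,100),(272,124)]:
    P=plane(w,p,hub,ey)-hub; print(P@ex,P[2],np.degrees(np.arctan2(P@ex,P[2])))
E
python3 drive.py '47 -8 0 0 0 0 | 47 -8 0 0 0 0 | 47 -8 0 0 0 0 | 47 -8 0 0 0 0 | 0 0 0 0 0 -8 | 0 0 0 0 0 -8 | 0 0 0 0 0 -8 | 0 0 0 0 0 -8' 0
python3 drive.py '0 0 0 0 0 -8 | 0 0 0 0 0 -8 | 0 0 0 0 0 0 | 0 0 0 0 0 0'
python3 - <<'E'
from h import *
print(env.state()["ee_pos"],env.state()["ee_rot"]);m=env.camera_model("wrist");cv2.imwrite("pics/w1.png",env.grab_frame("wrist"))
json.dump({k:np.array(v).tolist() for k,v in m.items()},open("w1.json","w"))
E
```

```text
8.37783368124242 151.54383497977446 3.1642751659856097
-34.345537859102414 181.56651842495 -10.711634894450762
-48.23087728955134 80.77078679751142 -30.842806141717194
time_s: 0.95
ee_pos: [524.5, -234.3, 213.6]
ee_rot: [-180.0, -0.0, 79.2]
force: [0.4, 0.3, -0.6]
gripper_width: 30.3
gripper_force: 0.0
time_s: 1.35
ee_pos: [524.4, -234.6, 213.7]
ee_rot: [-180.0, -0.0, 94.6]
force: [0.6, 1.0, -0.4]
gripper_width: 0.8
gripper_force: 0.0
[ 524.42002034 -234.60924935  213.73138579] [-1.79978938e+02 -1.06458936e-02  9.46324394e+01]
```

View pics/w1.png

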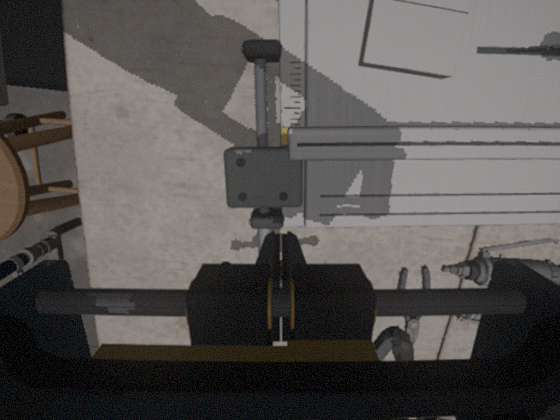

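Wrist view: the scale strip runs at x 282-303, the brass index is at about (285,137) with the fence face at row 127, and the fence head is at (265,177). A tile corner shows at (360,65). I zoom in on the scale.

```bash
python3 - <<'E'
from h import *
from scipy.optimize import least_squares
a=cv2.imread("pics/w1.png");cv2.imwrite("pics/w1z.png",cv2.resize(a[30:160,250:350],None,fx=6,fy=4.6*1,interpolation=cv2.INTER_CUBIC))
t=env.camera_model("top")
# wrist0 model from first pose: rebuild by rigid offset of the present one
s=env.state();m=env.camera_model("wrist")
from scipy.spatial.transform import Rotation as R
def TT(p,r):
    T=np.eye(4);T[:3,:3]=R.from_euler('xyz',r,degrees=True).as_matrix();T[:3,3]=p;return T
off=np.linalg.inv(TT(s["ee_pos"],s["ee_rot"]))@np.array(m["T"])
w0=dict(m);w0["T"]=TT([418.793,-393.265,213.114],[-179.898,-.0009,46.801])@off
print(w0["T"].round(3)[:3,3]); 
a=np.radians(5.1);ex=np.array([np.cos(a),np.sin(a),0])
f=lambda x,y:(x/2+80-.25,y/2+60-.25)
def ball(p,k): th=p[3]+k*np.pi/2; return p[:3]+57*(np.sin(th)*ex+np.array([0,0,np.cos(th)]))
def res(p):
    r=[]
    for k,px in [(1,(351,30)),(0,(289,100)),(-1,(272,124))]: r+=list(proj(w0,ball(p,k))-px)
    for k,px in [(1,f(629,335)),(-1,f(634,411))]: r+=list(proj(t,ball(p,k))-px)
    return r
for p0 in (-.4,0,.4):
    q=least_squares(res,[516,-328,82,p0]);print(q.x[:3].round(1),np.degrees(q.x[3]).round(1),q.cost,np.round(q.fun,1))
E
```

```text
[ 474.51  -332.997  383.681]
[ 514.5 -325.7   82.9] -26.8 1.197176117850072 [ 0.2 -0.1  0.5  0.7 -0.7 -0.3 -0.9 -0.3 -0.5  0. ]
[ 514.5 -325.7   82.9] -26.8 1.1971761178501479 [ 0.2 -0.1  0.5  0.7 -0.7 -0.3 -0.9 -0.3 -0.5  0. ]
[ 514.5 -325.7   82.9] -26.8 1.197176117850165 [ 0.2 -0.1  0.5  0.7 -0.7 -0.3 -0.9 -0.3 -0.5  0. ]
```

View pics/w1z.png

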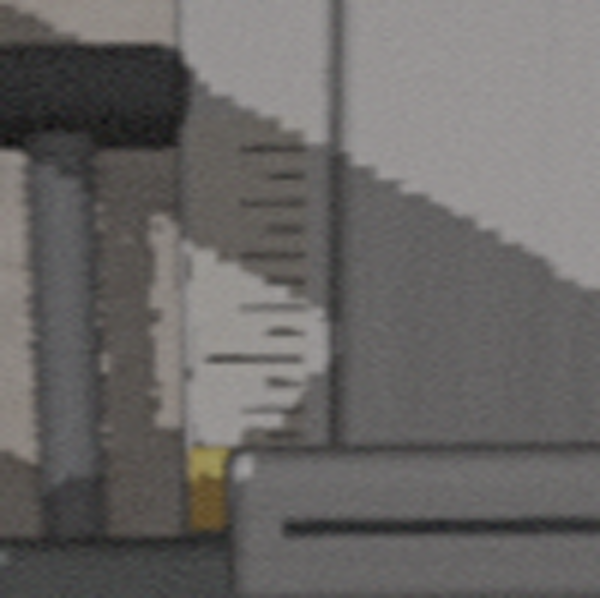

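The index stands about 37/5.15 = 7 mm beyond the 60 line (row 410 of the crop), at 67 mm. The 50 line is at row 358, so the fence has to go about 17 mm, or 510° of wheel. The arms stand at -27° from the top. I now go behind the top arm and make the first stroke.

```bash
python3 drive.py '-45 -36 0 0 0 0 | -45 -36 0 0 0 0 | 0 0 42 0 0 0 | 0 0 42 0 0 0 | 0 0 0 0 0 0' 0
python3 drive.py '0 7 0 0 0 0 | 0 11 -4.3 0 0 0 | 0 15 -1.9 0 0 0 | 0 15 1.9 0 0 0 | 0 13.7 5.7 0 0 0 | 0 12 9 0 0 0 | 0 0 0 0 0 0'
python3 drive.py '0 -12 0 0 0 0 | 0 0 -40 0 0 0 | 0 0 -40 0 0 0 | 45 0 -3 0 0 0 | 45 0 0 0 0 0 | 0 0 0 0 0 0'
python3 - <<'E'
from h import *
m=env.camera_model("wrist");a=env.grab_frame("wrist");cv2.imwrite("pics/w2.png",a);print(env.state()["ee_pos"],env.state()["ee_rot"])
c=a[30:180,262:282].astype(int)
ys=np.arange(30,180)
b=a.astype(int);sub=b[100:170,278:296]
print([(y+100,int((sub[y,:,2]-sub[y,:,0]).max())) for y in range(0,60)])
E
```

```text
time_s: 1.9
ee_pos: [465.0, -315.7, 124.9]
ee_rot: [-179.5, -0.4, 94.6]
force: [-1.0, 0.5, 0.0]
gripper_width: 0.6
gripper_force: 0.0
time_s: 2.6
ee_pos: [545.4, -311.4, 122.1]
ee_rot: [179.8, 0.2, 94.9]
force: [0.1, 0.4, 0.6]
gripper_width: 0.7
gripper_force: 0.0
time_s: 3.2
ee_pos: [521.3, -219.1, 204.7]
ee_rot: [179.9, -0.0, 95.0]
force: [0.5, -0.2, 0.4]
gripper_width: 0.8
gripper_force: 0.0
[ 521.96236315 -221.41322328  204.4115819 ] [1.79895678e+02 7.97766945e-02 9.49423388e+01]
[(100, 13), (101, 13), (102, 13), (103, 12), (104, 12), (105, 12), (106, 12), (107, 13), (108, 13), (109, 12), (110, 12), (111, 12), (112, 12), (113, 13), (114, 12), (115, 15), (116, 11), (117, 14), (118, 12), (119, 12), (120, 12), (121, 11), (122, 10), (123, 15), (124, 12), (125, 10), (126, 11), (127, 10), (128, 13), (129, 10), (130, 10), (131, 13), (132, 10), (133, 9), (134, 11), (135, 10), (136, 11), (137, 12), (138, 12), (139, 9), (140, 11), (141, 20), (142, 39), (143, 56), (144, 59), (145, 58), (146, 52), (147, 54), (148, 55), (149, 51), (150, 54), (151, 56), (152, 54), (153, 53), (154, 54), (155, 52), (156, 57), (157, 58), (158, 54), (159, 40)]
```

```bash
cat >> h.py <<'E'
A=np.radians(5.0);EX=np.array([np.cos(A),np.sin(A),0]);EY=np.array([-np.sin(A),np.cos(A),0])
def brass(a,c0=270,c1=310):
    b=a.astype(int);m=((b[:,:,2]-b[:,:,0])>35)&(np.arange(420)[:,None]<230);m[:,:c0]=0;m[:,c1:]=0
    n,l,st,ce=cv2.connectedComponentsWithStats(m.astype(np.uint8));i=1+np.argmax(st[1:,4]);
    return st[i],ce[i]
E
python3 - <<'E'
from h import *
m1=json.load(open("w1.json"))
st,ce=brass(cv2.imread("pics/w1.png"));print(st,ce)
L=onz(m1,(291.7,107.8-.5),90);I=onz(m1,(ce[0],st[1]-.5),92.5)
print("line",L,"ind",I,"y",(I-L)@EY)
m=env.camera_model("wrist");st,ce=brass(cv2.imread("pics/w2.png"));print(st,ce);I2=onz(m,(ce[0],st[1]-.5),92.5);print(I2,(I2-L)@EY)
# lines: fence face edge & rail edge orientation
a=cv2.imread("pics/w1.png",0)
cv2.imwrite("pics/w2z.png",cv2.resize(cv2.imread("pics/w2.png")[20:260,200:400],None,fx=3,fy=2.5))
E
```

```text
[281 127   7  18  95] [284.09473684 135.2       ]
line [ 526.84469553 -141.97534298   90.        ] ind [ 521.21928833 -159.75758397   92.5       ] y -17.22428764483933
[284 142   6  18  89] [286.15730337 150.43820225]
[ 521.5481509  -159.64407125   92.5       ] -17.13986913671377
```

View pics/w2z.png

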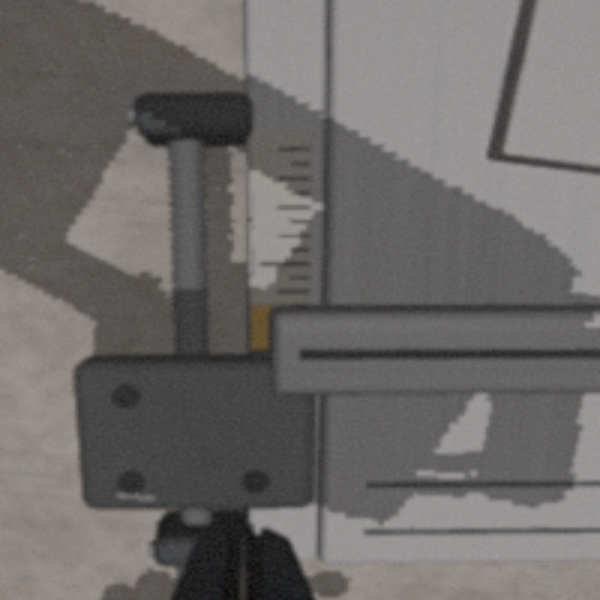

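The fence did not move (index still at 17.2 mm), because the tool was about 14 mm beside the wheel plane. I re-centre it and check before going down.

```bash
python3 drive.py '-26 -18 0 0 0 0 | -26 -18 0 0 0 0 | -26 -18 0 0 0 0 | -26 -18 0 0 0 0 | 0 0 0 0 0 0 | 0 0 0 0 0 0' 0
python3 - <<'E'
from h import *
p=env.state()["ee_pos"]-[514.5,-325.7,82];print("u,w,v",p@EX,p@EY,p[2])
E
```

```text
time_s: 3.85
ee_pos: [459.1, -333.8, 203.0]
ee_rot: [180.0, 0.0, 94.6]
force: [0.6, 0.1, -1.3]
gripper_width: 0.3
gripper_force: 0.0
u,w,v -55.909944979312655 -3.27633772771309 121.00039550605393
```

```bash
python3 drive.py '3 0 25 0 0 0 | 0 0 25 0 0 0 | 0 0 25 0 0 0 | 0 0 0 0 0 0'
python3 drive.py '0 8 0 0 0 0 | 0 11 -4.3 0 0 0 | 0 15 -1.9 0 0 0 | 0 0 0 0 0 0'
python3 drive.py '0 15 1.9 0 0 0 | 0 13.7 5.7 0 0 0 | 0 12 9 0 0 0 | 0 0 0 0 0 0'
python3 - <<'E'
from h import *
p=env.state()["ee_pos"]-[514.5,-325.7,82];print("u,w,v",p@EX,p@EY,p[2])
m=env.camera_model("wrist");a=env.grab_frame("wrist");cv2.imwrite("pics/w3.png",a)
st,ce=brass(a);print(st,ce,m["T"][:3,3] if hasattr(m["T"],"shape") else 0)
E
```

```text
time_s: 4.25
ee_pos: [457.9, -327.5, 124.7]
ee_rot: [-179.7, -0.3, 94.9]
force: [-0.0, 0.7, -0.5]
gripper_width: 0.4
gripper_force: 0.0
time_s: 4.65
ee_pos: [494.0, -325.9, 141.5]
ee_rot: [179.9, 0.1, 94.8]
force: [-11.1, 8.4, 29.9]
gripper_width: 0.4
gripper_force: 12.1
time_s: 5.05
ee_pos: [536.4, -323.5, 119.1]
ee_rot: [179.8, 0.1, 94.9]
force: [0.1, -0.2, 0.5]
gripper_width: 0.6
gripper_force: 0.0
u,w,v 21.976103283772083 0.2844463278793444 37.123436680448975Traceback (most recent call last):
  File "<stdin>", line 4, in <module>
  File "h.py", line 22, in brass
    n,l,st,ce=cv2.connectedComponentsWithStats(m.astype(np.uint8));i=1+np.argmax(st[1:,4]);
                                                                       ~~~~~~~~~^^^^^^^^^^
    return _wrapfunc(a, 'argmax', axis=axis, out=out, **kwds)
    return bound(*args, **kwds)
ValueError: attempt to get argmax of an empty sequence
```

View pics/w3.png

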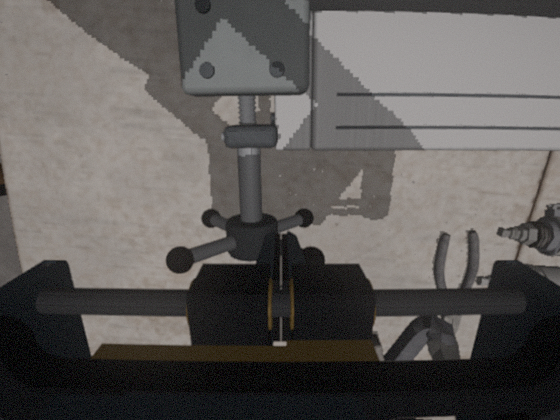

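Wrist view: balls at (180,260), large and so high, at (306,218) and (210,217), and one half hidden at (310,258); the hub is at (252,238). I fit the wheel's angle again from these.

```bash
cat >> h.py <<'E'
from scipy.optimize import least_squares
def ballp(p,k): th=p[3]+k*np.pi/2; return p[:3]+57*(np.sin(th)*EX+np.array([0,0,np.cos(th)]))
def wheel(m,obs,hub=(514.5,-325.7,82),s=2.):
    """obs: pixels; order back-top, then k"""
    best=None
    for d in range(-45,45,15):
        f=lambda p:np.r_[np.concatenate([proj(m,ballp(p,k))-px for k,px in obs]),(p[:3]-hub)/s]
        q=least_squares(f,[*hub,np.radians(d)])
        if best is None or q.cost<best.cost: best=q
    return best.x[:3].round(1),np.degrees(best.x[3]).round(1),best.cost.round(2),best.fun.round(1)
E
python3 - <<'E'
from h import *
m=env.camera_model("wrist")
for o in ([(0,(180,260)),(1,(310,258)),(2,(306,218)),(-1,(210,217))],[(0,(180,260)),(2,(306,218)),(-1,(210,217))],[(0,(180,260)),(1,(306,218)),(-1,(210,217))]):
    print(*wheel(m,o))
for d in (-27,-40,-50): print(d,[proj(m,ballp([514.5,-325.7,82,np.radians(d)],k)).round(0) for k in (-1,0,1,2)])
E
```

```text
[ 514.2 -325.3   82. ] -46.5 5.81 [-0.4 -1.5  1.   1.7 -2.  -0.4  1.1  0.2 -0.1  0.2 -0. ]
[ 514.9 -324.9   83.9] -46.2 2.15 [ 0.  -0.4 -1.2 -0.1  1.1  0.6  0.2  0.4  0.9]
[ 508.9 -320.    70.5] -37.3 450.14 [  4.4 -13.5   4.3  21.4 -10.7  -7.6  -2.8   2.8  -5.7]
-27 [array([193., 224.]), array([200., 268.]), array([327., 250.]), array([286., 214.])]
-40 [array([205., 219.]), array([186., 262.]), array([318., 257.]), array([299., 217.])]
-50 [array([215., 217.]), array([178., 257.]), array([307., 262.]), array([307., 219.])]
```

The wheel did turn about 71° (an arm is now at +44°, the next at -46°), and the midway force was the fingertip riding on the ball. I take the next stroke deeper.

```bash
cat > s.py <<'E'
from h import *
p=env.state();q=p["ee_pos"]-[514.5,-325.7,82];print("u,w,v",(q@EX).round(1),(q@EY).round(1),q[2].round(1))
E
python3 drive.py '0 -10 0 0 0 0 | 0 0 -25 0 0 0 | 0 0 -25 0 0 0 | 0 -28 0 0 0 0 | 0 -28 0 0 0 0 | 0 -28 0 0 0 0 | 0 0 30 0 0 0 | 0 0 30 0 0 0'
python3 drive.py '0 0 0 0 0 0'; python3 s.py
```

```text
time_s: 5.9
ee_pos: [439.3, -331.9, 108.3]
ee_rot: [179.8, 0.2, 94.7]
force: [0.0, 0.1, -1.5]
gripper_width: 0.1
gripper_force: 0.0
time_s: 6.0
ee_pos: [436.9, -329.5, 104.4]
ee_rot: [-179.7, -0.3, 94.7]
force: [-0.1, 0.4, 0.0]
gripper_width: 0.6
gripper_force: 0.0
u,w,v -77.6 3.0 22.4
```

```bash
python3 drive.py '-3 14 -6 0 0 0 | 0 13 -10 0 0 0 | 0 13 -6 0 0 0 | 0 15 -3 0 0 0 | 0 0 0 0 0 0'; python3 s.py
python3 drive.py '0 15 1 0 0 0 | 0 13 3 0 0 0 | 0 16 7 0 0 0 | 0 0 0 0 0 0'; python3 s.py
python3 drive.py '0 -10 0 0 0 0 | 0 0 -25 0 0 0 | 0 0 -25 0 0 0 | 0 -28 0 0 0 0 | 0 -28 0 0 0 0 | 0 -28 0 0 0 0 | 0 0 0 0 0 0 | 0 0 0 0 0 0';  python3 s.py
python3 - <<'E'
from h import *
m=env.camera_model("wrist");a=env.grab_frame("wrist");cv2.imwrite("pics/w4.png",a)
for d in range(-60,30,10): print(d,[proj(m,ballp([514.5,-325.7,82,np.radians(d)],k)).round(0).tolist() for k in (-1,0,1,2)])
g=cv2.cvtColor(a,cv2.COLOR_BGR2GRAY)
c=cv2.HoughCircles(g[:300],cv2.HOUGH_GRADIENT,1,15,param1=60,param2=11,minRadius=5,maxRadius=16);print(c)
E
```

```text
time_s: 6.5
ee_pos: [495.7, -330.2, 136.9]
ee_rot: [179.9, 0.2, 94.9]
force: [-4.5, 0.4, 7.8]
gripper_width: 0.4
gripper_force: 3.8
u,w,v -19.1 -2.8 54.9
time_s: 6.9
ee_pos: [540.2, -326.1, 122.6]
ee_rot: [179.9, 0.1, 94.8]
force: [-0.8, -0.1, 1.0]
gripper_width: 0.3
gripper_force: 0.0
u,w,v 25.5 -2.6 40.6
time_s: 7.7
ee_pos: [444.6, -334.0, 172.1]
ee_rot: [179.9, 0.0, 94.7]
force: [0.4, -0.6, -0.7]
gripper_width: 0.3
gripper_force: 0.0
u,w,v -70.4 -2.2 90.1
-60 [[320.0, 197.0], [307.0, 221.0], [412.0, 229.0], [400.0, 201.0]]
-50 [[313.0, 198.0], [315.0, 224.0], [420.0, 226.0], [392.0, 199.0]]
-40 [[307.0, 200.0], [325.0, 227.0], [424.0, 223.0], [383.0, 198.0]]
-30 [[302.0, 202.0], [337.0, 230.0], [427.0, 220.0], [374.0, 196.0]]
-20 [[298.0, 204.0], [350.0, 231.0], [427.0, 216.0], [364.0, 195.0]]
-10 [[296.0, 207.0], [364.0, 233.0], [424.0, 213.0], [355.0, 195.0]]
0 [[296.0, 210.0], [378.0, 233.0], [420.0, 210.0], [345.0, 195.0]]
10 [[297.0, 214.0], [391.0, 232.0], [415.0, 207.0], [337.0, 195.0]]
20 [[301.0, 217.0], [403.0, 231.0], [408.0, 204.0], [328.0, 196.0]]
[[[274.5 279.5  15.4
[... 249 characters left out ...]
9.5 276.5  14.3]
  [367.5 106.5  13.2]
  [ 19.5 289.5  13.1]
  [354.5  22.5   7.4]
  [273.5 243.5  11. ]
  [341.5  76.5  11. ]
  [ 35.5  97.5  15.4]
  [539.5 232.5  15.4]
  [ 63.5 174.5  15.4]
  [321.5 276.5  14.2]
  [  9.5 218.5   9.4]
  [387.5 198.5   7.3]
  [407.5  73.5   6.9]
  [291.5 282.5   9.6]
  [263.5 267.5   9.6]
  [ 79.5 209.5   8.2]
  [ 61.5  26.5   9.6]
  [523.5 254.5   9.6]
  [334.5 286.5   8.2]
  [ 43.5 282.5   7.1]
  [361.5 191.5   7.1]
  [ 41.5  14.5  13.2]
  [498.5 248.5  13. ]
  [ 75.5  15.5   9.6]
  [370.5 267.5  13.2]
  [289.5 239.5   7.1]
  [332.5 205.5   9.6]
  [335.5 187.5   9.6]
  [201.5 287.5  12.1]
  [  7.5  22.5   7.1]
  [ 73.5 189.5   6. ]
  [364.5 248.5   6.6]]]
```

Circles at (422,223), (320,226), (309,199) and (387,198) match the arms at -45°, so that was a clean 90° stroke. I repeat it three times.

```bash
python3 drive.py '2 0 30 0 0 0 | 0 0 30 0 0 0 | 0 0 0 0 0 0 | 0 8 0 0 0 0 | 0 13 -10 0 0 0 | 0 13 -6 0 0 0 | 0 15 -3 0 0 0 | 0 15 1 0 0 0' | grep -E 'time|force'
python3 drive.py '0 13 3 0 0 0 | 0 16 7 0 0 0 | 0 0 0 0 0 0'; python3 s.py
python3 drive.py '0 -10 0 0 0 0 | 0 0 -25 0 0 0 | 0 0 -25 0 0 0 | 0 -28 0 0 0 0 | 0 -28 0 0 0 0 | 0 -28 0 0 0 0 | 0 0 0 0 0 0 | 0 0 0 0 0 0'|grep time; python3 s.py
```

```text
time_s: 8.55
force: [-4.9, 0.7, 6.3]
gripper_force: 3.0
time_s: 8.85
ee_pos: [540.3, -324.2, 120.5]
ee_rot: [179.9, 0.1, 94.9]
force: [-0.8, -0.4, -0.1]
gripper_width: 0.5
gripper_force: 0.0
u,w,v 25.8 -0.8 38.5
time_s: 9.65
u,w,v -70.7 -0.4 88.5
```

```bash
python3 drive.py '1 0 30 0 0 0 | 0 0 30 0 0 0 | 0 0 0 0 0 0 | 0 8 0 0 0 0 | 0 13 -10 0 0 0 | 0 13 -6 0 0 0 | 0 15 -3 0 0 0 | 0 15 1 0 0 0' | grep -E 'time|force'
python3 drive.py '0 13 3 0 0 0 | 0 16 7 0 0 0 | 0 0 0 0 0 0'; python3 s.py
python3 drive.py '0 -10 0 0 0 0 | 0 0 -25 0 0 0 | 0 0 -25 0 0 0 | 0 -28 0 0 0 0 | 0 -28 0 0 0 0 | 0 -28 0 0 0 0 | 0 0 0 0 0 0 | 0 0 0 0 0 0'|grep time; python3 s.py
python3 - <<'E'
from h import *
m=env.camera_model("wrist");a=env.grab_frame("wrist");cv2.imwrite("pics/w5.png",a)
for d in (-60,-50,-40,-30): print(d,[proj(m,ballp([514.5,-325.7,82,np.radians(d)],k)).round(0).tolist() for k in (-1,0,1,2)])
g=cv2.cvtColor(a,cv2.COLOR_BGR2GRAY)[170:245,280:450]
c=cv2.HoughCircles(g,cv2.HOUGH_GRADIENT,1,15,param1=60,param2=11,minRadius=5,maxRadius=14);print((c[0][:,:2]+[280,170]).round().tolist())
E
```

```text
time_s: 10.45
force: [-5.7, 0.1, 5.3]
gripper_force: 3.1
time_s: 10.75
ee_pos: [539.2, -323.3, 118.5]
ee_rot: [179.9, 0.1, 94.9]
force: [0.1, 0.1, 0.1]
gripper_width: 0.0
gripper_force: 0.1
u,w,v 24.8 0.3 36.5
time_s: 11.55
u,w,v -71.7 0.6 86.4
-60 [[322.0, 200.0], [309.0, 225.0], [415.0, 234.0], [403.0, 205.0]]
-50 [[315.0, 201.0], [317.0, 229.0], [423.0, 231.0], [394.0, 203.0]]
-40 [[308.0, 203.0], [327.0, 232.0], [427.0, 228.0], [385.0, 201.0]]
-30 [[303.0, 206.0], [340.0, 235.0], [430.0, 224.0], [375.0, 200.0]]
[[324.0, 232.0], [426.0, 228.0], [362.0, 194.0], [388.0, 202.0], [356.0, 216.0], [312.0, 202.0], [386.0, 182.0], [336.0, 210.0]]
```

```bash
python3 drive.py '0 0 28 0 0 0 | 0 0 28 0 0 0 | 0 0 0 0 0 0 | 0 9 0 0 0 0 | 0 13 -10 0 0 0 | 0 13 -6 0 0 0 | 0 15 -3 0 0 0 | 0 15 1 0 0 0' | grep -E 'time|force'
python3 drive.py '0 13 3 0 0 0 | 0 16 7 0 0 0 | 0 0 0 0 0 0'; python3 s.py
python3 drive.py '0 -10 0 0 0 0 | 0 0 -35 0 0 0 | 0 0 -35 0 0 0 | 40 0 0 0 0 0 | 40 0 0 0 0 0 | 20 0 0 0 0 0 | 0 0 0 0 0 0 | 0 0 0 0 0 0'|grep time; python3 s.py
python3 - <<'E'
from h import *
m=env.camera_model("wrist");a=env.grab_frame("wrist");cv2.imwrite("pics/w6.png",a)
m1=json.load(open("w1.json"));L=onz(m1,(291.7,107.3),90)
st,ce=brass(a);I=onz(m,(ce[0],st[1]-.5),92.5);print(st,ce,proj(m,L),(I-L)@EY)
x,y=int(ce[0]),int(st[1])
g=a[:,:,1].astype(int);lx=int(proj(m,L)[0])+1
prof=g[y-70:y+4,lx-1:lx+2].mean(1);print(y-70,prof.round().astype(int).tolist())
E
```

```text
time_s: 12.4
force: [-5.4, 0.3, 5.9]
gripper_force: 3.1
time_s: 12.7
ee_pos: [539.3, -323.2, 120.5]
ee_rot: [179.9, 0.1, 94.9]
force: [0.4, 0.2, -0.2]
gripper_width: 0.2
gripper_force: 0.0
u,w,v 24.9 0.3 38.5
time_s: 13.5
u,w,v 12.9 100.3 108.2
[287 119   8  20 135] [290.07407407 128.43703704] [298.50718613 118.78369386] 0.25393014051250323
49 [148, 147, 147, 148, 151, 142, 127, 108, 99, 100, 95, 95, 96, 98, 97, 98, 98, 95, 96, 97, 87, 67, 79, 93, 94, 99, 95, 95, 96, 95, 96, 98, 90, 74, 71, 88, 99, 96, 93, 95, 95, 94, 96, 94, 93, 80, 75, 112, 142, 149, 150, 146, 148, 147, 149, 148, 150, 139, 104, 139, 150, 151, 148, 151, 140, 119, 115, 109, 96, 86, 76, 86, 93, 101]
```

```bash
python3 - <<'E'
import cv2
a=cv2.imread("pics/w6.png");cv2.imwrite("pics/w6z.png",cv2.resize(a[60:150,265:335],None,fx=8,fy=6.6,interpolation=cv2.INTER_CUBIC))
E
```

```text
(no output)
```

View pics/w6z.png

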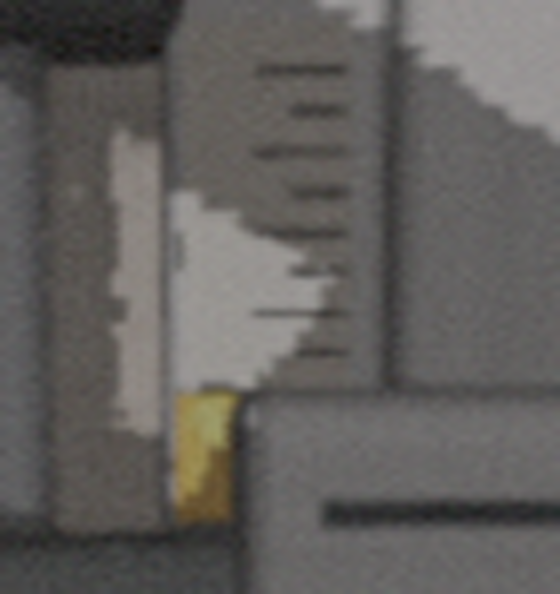

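Crop: the lines at rows 70, 152, 233 and 313 are 10 to 40 mm, and the short 45 line is at 352, which puts the 50 line at 392. The brass index edge stands at about 390, so the index is on the 50 line within half a millimetre. Next come the tile's pose and the saw's frame.

```bash
python3 - <<'E'
from h import *
m=env.camera_model("wrist");a=cv2.imread("pics/w6.png");g=cv2.cvtColor(a,cv2.COLOR_BGR2GRAY).astype(float)
for c in (290,292,294): print(c,g[110:126,c].astype(int).tolist())
# fence slot (dark groove) rows by column -> yaw ; z=126
pts=[]
for c in range(330,540,15):
    col=g[125:155,c];r=125+np.argmin(col);pts.append(onz(m,(c,r),126))
pts=np.array(pts);k=np.polyfit(pts[:,0],pts[:,1],1);r=np.abs(np.polyval(k,pts[:,0])-pts[:,1]);
k=np.polyfit(pts[r<1,0],pts[r<1,1],1);print("yaw fence",np.degrees(np.arctan(k[0])),(r<1).sum())
m1=json.load(open("w1.json"));L=onz(m1,(291.7,107.3),90);S=onz(m1,(306,80),90)
O=L+50*EY; O=O+EX*((S-O)@EX+170);print("saw origin",O)
t=env.camera_model("top");f=lambda x,y:(x/2+80-.25,y/2+60-.25)
for p in [(404,332),(469,332),(404,276),(466,276)]:
    P=onz(t,f(*p),110);d=P-O;print(p,"saw",(d@EX).round(1),(d@EY).round(1))
d=onz(m1,(361,65),110)-O;print("w1 corner",d@EX,d@EY); d=onz(m1,(450,77),110)-O;print("w1 edge pt",d@EX,d@EY)
d=onz(m1,(372,2),110)-O;print("w1 left edge pt",d@EX,d@EY)
print(env.state()["ee_pos"])
E
```

```text
290 [148, 147, 151, 148, 149, 151, 151, 137, 105, 102, 129, 147, 144, 141, 143, 144]
292 [148, 149, 146, 148, 151, 150, 149, 136, 102, 102, 137, 142, 139, 144, 141, 142]
294 [150, 147, 152, 151, 147, 152, 149, 149, 124, 91, 95, 86, 71, 66, 59, 51]
yaw fence 5.462490830375107 14
saw origin [704.72464381 -76.22187216  90.        ]
(404, 332) saw -113.1 74.8
(469, 332) saw -126.0 -14.7
(404, 276) saw -33.8 63.2
(466, 276) saw -46.2 -23.1
w1 corner -125.50883956682598 -16.661707400990263
w1 edge pt -47.811907144027955 -25.29602739341375
w1 left edge pt -119.18937819083439 30.93357291432153
[ 518.66446384 -225.14606478  189.89688478]
```

The tile's corners in the saw frame are about (-113,75), (-126,-15), (-34,63) and (-46,-23), so its centre is at (-80,25), turned -8.4°. I open the fingers to 50 mm as a two-point pusher and go to its left side; the subpixel index check runs alongside.

```bash
python3 - <<'E'
from h import *
a=cv2.imread("pics/w6.png").astype(float);g=a[:,:,1]
p=g[:,301:305].mean(1);rows=[]
for r0 in (70.5,82.7,94.8,107):
    r=np.arange(int(r0)-3,int(r0)+5);w=np.clip(np.median(p[r])-p[r]-4,0,None);rows.append((r*w).sum()/w.sum())
k=np.polyfit([10,20,30,40],rows,1);print(rows,k,"row50",np.polyval(k,50))
d=(a[:,:,2]-a[:,:,0])
print(d[112:128,286:294].mean(1).round().tolist())
E
python3 drive.py '30 15 -3 0 0 0 | 30 15 -3 0 0 0 | 30 15 0 0 0 0 | 30 15 0 0 0 0 | 30 15 0 0 0 0 | 30 15 0 0 0 0 | 30 15 0 0 0 0 | 28 16 0 0 0 0' 50
python3 drive.py '0 0 0 0 0 0 | 0 0 0 0 0 0'
cat > t.py <<'E'
from h import *
O=np.array([704.7,-76.2,90]);d=env.state()["ee_pos"]-O;print("saw",(d@EX).round(1),(d@EY).round(1),d[2].round(1))
E
python3 t.py
```

```text
[np.float64(70.17582417582418), np.float64(82.48230088495575), np.float64(94.91017964071857), np.float64(108.7510729613734)] [ 1.28153625 57.04143814] row50 121.11825069382058
[6.0, 6.0, 6.0, 6.0, 6.0, 4.0, 7.0, 31.0, 55.0, 56.0, 52.0, 49.0, 50.0, 52.0, 54.0, 54.0]
time_s: 14.35
ee_pos: [620.3, 23.0, 195.1]
ee_rot: [180.0, 0.0, 94.7]
force: [-0.0, -0.2, 0.5]
gripper_width: 49.8
gripper_force: 0.0
time_s: 14.55
ee_pos: [619.6, 22.2, 194.7]
ee_rot: [-180.0, 0.0, 94.8]
force: [-0.5, 0.0, -0.5]
gripper_width: 49.6
gripper_force: 0.0
saw -76.2 105.5 104.7
```

The index edge is at row 118.95 against about 119.4 for the 50 line, which is within 0.4 mm. I go down beside the tile.

```bash
python3 drive.py '0 0 30 0 0 0 | 0 0 30 0 0 0 | 0 0 20 0 0 0 | 0 0 8 0 0 0 | 0 0 6 0 0 0 | 0 0 0 0 0 0 | 0 0 0 0 0 0' 50; python3 t.py
```

```text
time_s: 15.25
ee_pos: [620.0, 22.6, 102.3]
ee_rot: [179.9, 0.0, 94.8]
force: [-0.1, -0.1, 0.7]
gripper_width: 49.9
gripper_force: 0.0
saw -75.8 105.9 12.3
```

```bash
python3 drive.py '-8 0 4 0 0 0 | -6 0 0 0 0 0 | -5 0 0 0 0 0 | -4 0 0 0 0 0 | -4 0 0 0 0 0 | -4 0 0 0 0 0 | 0 0 0 0 0 0'; python3 t.py; python3 drive.py '-3 0 0 0 0 0 | -3 0 0 0 0 0 | -2 0 0 0 0 0 | -2 0 0 0 0 0 | 0 0 0 0 0 0'; python3 t.py
```

```text
time_s: 15.95
ee_pos: [622.1, -8.5, 97.2]
ee_rot: [180.0, 0.0, 94.8]
force: [-0.8, 1.4, -0.4]
gripper_width: 50.1
gripper_force: 0.6
saw -76.4 74.6 7.2
time_s: 16.45
ee_pos: [623.0, -18.2, 97.2]
ee_rot: [180.0, 0.0, 94.8]
force: [0.2, 3.5, 0.5]
gripper_width: 50.4
gripper_force: 1.0
saw -76.3 64.9 7.2
```

```bash
python3 drive.py '-2 0 0 0 0 0 | -2 0 0 0 0 0 | -2 0 0 0 0 0 | 0 0 0 0 0 0'|grep ^force; python3 t.py;  python3 drive.py '-1 0 0 0 0 0 | -1 0 0 0 0 0 | 0 0 0 0 0 0'|grep ^force; python3 t.py
python3 - <<'E'
from h import *
m=env.camera_model("wrist");json.dump({k:np.array(v).tolist() for k,v in m.items()},open("w7.json","w"));a=env.grab_frame("wrist");cv2.imwrite("pics/w7.png",a);cv2.imwrite("pics/top7.png",env.grab_frame("top"))
E
```

```text
force: [0.3, 5.1, 1.0]
saw -76.6 59.6 7.3
force: [-0.9, 9.4, 2.1]
saw -76.7 59.5 7.3
```

The force climbs to 9 N with no motion at y = 59.5, so the tile is against the fence. One more mm to seat it, then I back off, lift and look.

```bash
python3 drive.py '-1 0 0 0 0 0 | -1 0 0 0 0 0 | 0 0 0 0 0 0'|grep ^force; python3 t.py
python3 drive.py '3 0 0 0 0 0 | 10 0 0 0 0 0 | 15 0 0 0 0 0 | 0 0 -40 0 0 0 | 0 0 -45 0 0 0 | -35 0 -40 0 0 0 | -45 0 -30 0 0 0 | -45 0 0 0 0 0'|grep ^force; python3 drive.py '0 0 0 0 0 0 | 0 0 0 0 0 0'|grep ^time; python3 t.py
python3 - <<'E'
from h import *
m=env.camera_model("wrist");json.dump({k:np.array(v).tolist() for k,v in m.items()},open("w8.json","w"));a=env.grab_frame("wrist");cv2.imwrite("pics/w8.png",a)
print([proj(m,np.array([704.7,-76.2,z])+x*EX+y*EY).round().tolist() for x,y,z in [(-120,-50,110),(-40,-50,110),(-120,40,110),(-40,40,110),(-180,-50,92)]])
E
```

```text
force: [-1.7, 15.0, 3.4]
saw -76.8 59.4 7.4
force: [1.1, 0.0, -0.2]
time_s: 18.55
saw -77.4 -36.7 156.9
[[241.0, 212.0], [316.0, 211.0], [237.0, 125.0], [319.0, 124.0], [190.0, 207.0]]
```

View pics/w8.png

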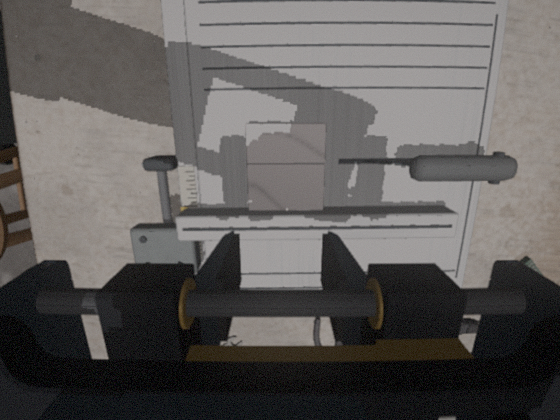

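The tile is at (247-326, 122-211) and lies along the fence (row 211), with its pencil line at row 163 in line with the blade. I check the angle and the gap by numbers.

```bash
python3 - <<'E'
from h import *
m=json.load(open("w8.json"));a=cv2.imread("pics/w8.png").astype(float);g=a[:,:,1];O=np.array([704.7,-76.2,90])
def line(r0,r1,c0,c1,z,n):
    P=[]
    for c in range(c0,c1,3):
        col=g[r0:r1,c];w=np.clip(np.median(col)-col-5,0,None)
        if w.sum()>5: P.append(onz(m,(c,r0+(np.arange(r1-r0)*w).sum()/w.sum()),z)-O)
    P=np.array(P);x,y=P@EX,P@EY
    for _ in range(3):
        k=np.polyfit(x,y,1);r=abs(np.polyval(k,x)-y);q=r<max(1,np.median(r)*2);x,y=x[q],y[q]
    print(n,"ang",np.degrees(np.arctan(k[0])).round(2),"y at -80",np.polyval(k,-80).round(2),len(x))
line(158,168,254,320,110,"pencil")
line(118,127,252,322,110,"left edge")
line(224,236,190,240,126,"groove");line(224,236,330,450,126,"groove2")
line(85,93,210,400,90,"table groove")
st,ce=brass(a,170,200);I=onz(m,(ce[0],st[1]-.5),92.5)-O;print(st,"index",I@EX,I@EY)
print(env.state()["force"])
E
```

```text
pencil ang 0.01 y at -80 1.47 22
left edge ang -0.35 y at -80 42.07 17
groove ang -5.86 y at -80 -71.23 17
groove2 ang 0.45 y at -80 -62.83 35
table groove ang 0.37 y at -80 75.62 62
[180 207   7   4  18] index -188.28183147999175 -48.75971536782983
[-0.86849426 -0.97906032 -0.5876351 ]
```

```bash
python3 -c "
from workcell import env
print(env.job_done())"
```

```text
the job is handed in; nothing more can be done
None
```

I handed the job in at about 18.6 s. By my camera measurements, the index stands about 0.4 mm from the 50 mm line, and the tile lies flush along the fence (gap about 0.2 mm, parallel within about 1°). The blade, tape measure and oil bottle were not touched.

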